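# Fit the drive plate on the crankshaft studs

### The job

Fit the drive plate with three holes onto the flange of the crankshaft that stands upright on the bench: turn it so that all three studs come up through its holes, lower it on (do not drop it) until it lies flat on the flange, boss upwards, and let go. Leave the similar plate with four holes where it lies.

Things in the scene. Friction and masses are not known exactly. Their poses are not given: they have to be found in the camera images.
- plate: Plate to fit: round, aluminium, 160 mm diameter, 12 mm thick, 0.6 kg, flat on the bench. Round centre boss, 36 mm diameter, top 60 mm above the underside: grip it from above at any yaw; fingertips 25 mm above the underside clear the studs. Three 32 mm through holes centred 54 mm from the axis, at 0, 120, 240 degrees from its x axis. Origin: centre of underside; z up through the boss.
- other_plate: Look-alike to leave alone: same metal, size and boss, but four 32 mm holes at 0, 90, 180 and 270 degrees from its x axis. Origin: centre of underside, z up. The two plates lie flat to the left and right of the crankshaft, either way round.
- crank_seat (a point): Centre of the flat top of the crankshaft's round steel flange (140 mm diameter, 117 mm above the bench); short upright crankshaft, fixed in a round blue stand. z up; three upright studs 54 mm from here at 0, 120, 240 degrees from the x axis, 14 mm diameter, 22 mm tall, top 10 mm tapered to 5 mm. Fitted, the plate's origin is at this point, within the holes' 9 mm play.

How it is judged:
At the end, for the whole second after the job is handed in: The three-hole plate lies flat on the crankshaft's flange, boss up, all three studs through its holes: its underside within 4 mm of the flange face, its centre within 14 mm of the flange's, tilt under 0.06 rad (about 3.4 degrees), released and at rest (z of plate in the frame of crank_seat between -0.004 and 0.004 m and horizontal distance between plate and crank_seat below 0.014 m and angle between plate's own z axis and vertical below 0.06 rad and linear speed of plate below 0.02 m/s); the robot touches nothing.
It fails at once if the four-hole plate is moved by more than 30 mm (distance of other_plate from where it was at the start of the episode above 0.03 m).
It fails at once if the three-hole plate is dropped: out of the fingers and faster than 0.7 m/s (a fall of about 25 mm) (contact force between the fingers and plate below 0.2 N and linear speed of plate above 0.7 m/s).
It also fails if it takes over 32 s, if anything falls off the work surface, if the arm or the gripper's body presses on something with over 40 N, if the wrist force passes 120 N, or if a joint passes its speed limit or range.

### The arm

A 6-joint arm with a two-finger parallel gripper is mounted at the origin on the work surface. World frame = base frame: x ahead of the robot, y to its left, z up, the work surface at z = 0. Lengths are in m, angles in rad, forces in N, time in s.
With the tool pointing down it reaches from about 0.225 to 0.725 m from the base axis. Payload 3.1 kg.
Tool frame: the origin (TCP) lies midway between the tips of the shut fingers; the grasp point (between the pads) lies 19 mm behind it; z points along the fingers, y is the line along which they close (so a half turn about z gives the same grasp; the last joint's range is limited). The gripper opens to 85 mm and grips with 20 to 120 N. Pads are 22 mm wide; open, the fingers measure 114 mm over their backs; the gripper's body (76 mm by 85 mm) begins 54 mm behind the grasp point. The pads swing forward as they close: fully open they stand 13 mm farther back than shut.
Start: joints at [-1.321, 0.048, 0.099, 1.622, 0, 1.443], TCP at [0.194, -0.488, 0.231] pointing down, gripper open.
Joint ranges: [-2.91, 2.91], [-0.99, 1.94], [-1.21, 1.42], [-2.12, 2.29], [-1.49, 1.47], [-3.14, 3.14]. Speed limits (rad/s): [2.79, 2.79, 3.14, 3.14, 3.14, 3.14].

### API

Orientations are given as [roll, pitch, yaw] about the fixed x, y, z axes, in that order (R = Rz(yaw) Ry(pitch) Rx(roll)).
In Python, from workcell import manip, viewer, state gives the robot as it stands (manip), with the cameras (viewer) and the readings as plain functions.
- The arm moves only by the tool inch_along, called after "Emit:" as name(argument=value, ...) on one line, values as JSON. Schema: {"type":"object","properties":{"offsets":{"type":"object","properties":{"jaw":{"type":"array","items":{"type":"number"},"minItems":1,"maxItems":20},"x":{"type":"array","items":{"type":"number"},"minItems":1,"maxItems":20},"y":{"type":"array","items":{"type":"number"},"minItems":1,"maxItems":20},"z":{"type":"array","items":{"type":"number"},"minItems":1,"maxItems":20},"rz":{"type":"array","items":{"type":"number"},"minItems":1,"maxItems":20}},"additionalProperties":false,"required":["jaw","x","y","z","rz"]},"only":{"type":"string"},"quiet":{"type":"boolean"},"lines":{"type":"string"}},"required":["offsets"],"additionalProperties":false}. offsets is an object with one list for each field, all of the same length, 1 to 20, a row being the entries at one place: jaw (the finger opening in m), x, y, z (the shift in fractions of the full range, 1 being 1000 mm), rz (a turn about the tool's z in fractions of the full range, 1 being 2 rad); each row is the pose to reach, as a shift and turn from the pose commanded when the call began, along the tool's axes at that moment; what a row does not reach only later rows make up. A row lasts 1/12 s, in which the tool goes at most 0.0417 m and 0.125 rad, less where a joint would pass 70% of its speed; a pose out of reach is approached as far as the arm can. The fingers move at their own pace and stop on an object; the grip force is fixed at half the most. Time passes only in rows, so rows that do not move let the fingers close. The tool returns the time, the measured TCP pose, the force, the opening and the grip force at its end. only (a regular expression) keeps the lines of the reply that match it, lines (a string "A,B") keeps lines A to B, and quiet returns only ok. Shift and turn numbers lie between -1 and 1, and a call with a number outside is refused. Input that does not fit is refused with a message, and nothing moves.
- state(): the state, without advancing time (a new reading comes with each control period).
- viewer.capture(name): name is "scene" or "top" or "wrist"; returns the picture (384x512x3 uint8, blue, green, red); there is no depth.
- viewer.camera_params(name): a dict with "fx", "fy", "cx", "cy" (pixels), "rvec" (rotation vector, rad) and "tvec" (3), from world to camera coordinates, as OpenCV has them; the wrist camera has in their place "tool_from_camera" (4x4, takes a point from camera to tool coordinates, whose origin is the TCP and whose axes are the flange's). Camera axes: x right, y down, z forward; pixel columns grow to the right and rows downward; lengths in m; the calibration is good to about 2 mm. A picture is of the moment at which its call begins: read the wrist's pose just before it. camera_params takes no time and is no camera call.
- manip.job_done(): hands the job in; it is judged then, once.
The state is a dict: "time": time; "qpos": joint angles; "qvel": joint speeds; "tau": joint torques, N m; "position": TCP position; "orientation": TCP orientation; "force": force on the tool from outside, world axes, zero at the start; "ft_torque": the same for the moment, N m; "finger_gap": finger opening in m; "finger_force": force on a finger pad.
Only numpy, scipy, OpenCV 4.12 (cv2) and the standard library are available. Lean on these libraries where they do the work, as an engineer would, in place of code of your own. Each camera call takes 0.05 s, during which the arm holds its last target. There are 200 camera calls.

## Working session

There is one attempt and no reset: what is moved stays moved. The work goes in short steps, Python scripts to look and compute and a tool call to move; the robot and the scene stay as the last step left them, time stands still between calls to the robot, and variables do not carry over. Pictures are saved under pics/ and viewed, at most 10 in all, crops included, and the job is handed in when it is done.

```bash
ls; mkdir -p pics; python3 - <<'E'
from workcell import manip, viewer, state
import cv2,numpy as np
for n in ("top","scene"):
    cv2.imwrite(f"pics/{n}0.png",viewer.capture(n)); p=viewer.camera_params(n)
    print(n,p, "campos",-cv2.Rodrigues(np.array(p['rvec']))[0].T@np.array(p['tvec']))
print(state()); print(viewer.camera_params("wrist"))
E
```

```text
pics
workcell.py
top {'fx': 386.9297108791416, 'fy': 386.9297108791416, 'cx': 256.47544280861354, 'cy': 193.44466117600786, 'rvec': array([ 2.15682749, -2.19528438,  0.09216481]), 'tvec': array([7.05350329e-04, 5.26629426e-01, 9.12080189e-01])} campos [ 0.44563092 -0.00975876  0.95422595]
scene {'fx': 437.21309851453327, 'fy': 437.21309851453327, 'cx': 256.6499274755462, 'cy': 193.24011673759261, 'rvec': array([ 2.19369116,  0.65143532, -0.27825017]), 'tvec': array([-0.44815792, -0.10773461,  1.22629238])} campos [ 0.90867462 -0.61266814  0.71776977]
{'time': 0.1, 'qpos': array([-1.32080859e+00,  4.86633105e-02,  9.76959333e-02,  1.62198278e+00,
       -4.96735065e-05,  1.44304654e+00]), 'qvel': array([ 0.0014389 , -0.00128219,  0.00237978, -0.00111699, -0.00083956,
        0.00195768]), 'tau': array([ 2.26741657e-03, -3.39849472e+01,  3.20936286e+01,  1.57736486e-02,
       -2.10418580e-04,  1.14015651e-05]), 'position': array([ 0.19348624, -0.48743463,  0.2302118 ]), 'orientation': array([-3.13945004e+00, -2.25135371e-04,  3.77737333e-01]), 'force': array([0.69485362, 0.3646495 , 0.69197629]), 'ft_torque': array([-0.02515645,  0.06083767,  0.00388673]), 'finger_force': 0.0, 'finger_gap': 0.08531882449799323}
{'fx': 332.52963070313086, 'fy': 332.52963070313086, 'cx': 254.44727439043047, 'cy': 194.6905841769789, 'tool_from_camera': array([[ 7.07367534e-04, -9.61459024e-01, -2.74947350e-01,
         6.81555072e-02],
       [ 9.99999578e-01,  5.19083100e-04,  7.57563604e-04,
         7.02990589e-04],
       [-5.85645840e-04, -2.74947770e-01,  9.61458986e-01,
        -1.42987022e-01],
       [ 0.00000000e+00,  0.00000000e+00,  0.00000000e+00,
         1.00000000e+00]])}
```

View pics/top0.png

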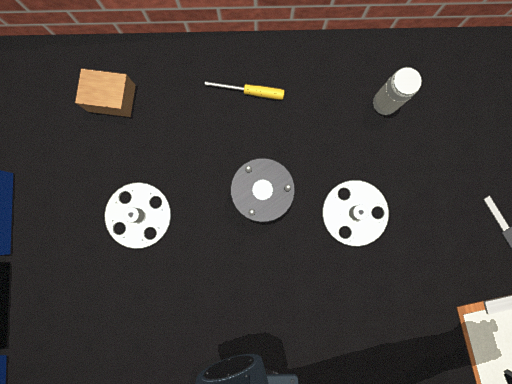

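View pics/scene0.png

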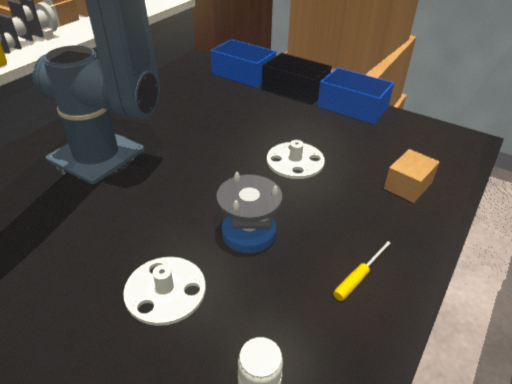

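The top view shows the three-hole plate at about (355,212), the flange at (263,190) and the four-hole plate at (137,215). The scene view agrees: three-hole plate at (165,289), flange at (249,196). Next I'll enlarge these.

```bash
python3 - <<'E'
import cv2,numpy as np
t=cv2.imread("pics/top0.png");s=cv2.imread("pics/scene0.png")
def c(im,x,y):
    k=cv2.resize(im[y:y+75,x:x+100],(400,300),interpolation=cv2.INTER_CUBIC)
    for i in range(0,100,10): cv2.line(k,(i*4,0),(i*4,6 if i%50 else 14),(0,255,255),1)
    for i in range(0,75,10): cv2.line(k,(0,i*4),(6 if i%50 else 14,i*4),(0,255,255),1)
    return k
cv2.imwrite("pics/m0.png",np.vstack([np.hstack([c(t,305,175),c(t,213,153)]),np.hstack([c(s,115,253),c(s,199,165)])]))
E
```

```text
(no output)
```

View pics/m0.png

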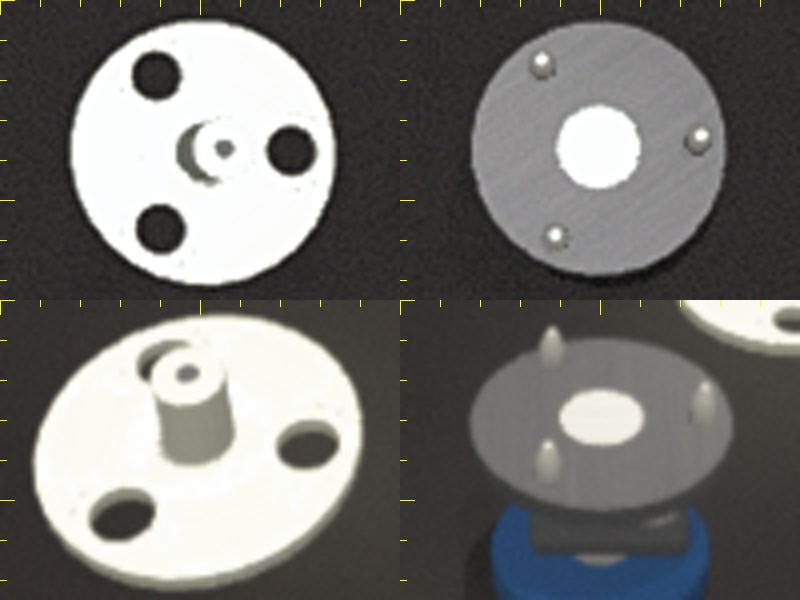

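The crops show three holes around the boss on the plate, at top-tile (156,75), (291,151) and (161,229), with the boss bore at (225,149). The flange studs are at (142,65), (299,140) and (155,236), with its centre at (199,147). I'll triangulate these with the scene view.

```bash
cat > h.py <<'E'
import cv2,numpy as np
from workcell import manip, viewer, state
def cam(n):
    p=viewer.camera_params(n);K=np.array([[p['fx'],0,p['cx']],[0,p['fy'],p['cy']],[0,0,1]])
    return K,cv2.Rodrigues(np.array(p['rvec']))[0],np.array(p['tvec'])
def px(X,Y,ox,oy,s=4): return np.array([(X+.5)/s-.5+ox,(Y+.5)/s-.5+oy])
def tri(a,b):
    (K,R,t),(K2,R2,t2)=cam("top"),cam("scene")
    X=cv2.triangulatePoints(K@np.c_[R,t],K2@np.c_[R2,t2],a.reshape(2,1),b.reshape(2,1))[:,0];return X[:3]/X[3]
def plane(u,z,n="top"):
    K,R,t=cam(n);d=R.T@np.linalg.solve(K,[u[0],u[1],1]);c=-R.T@t
    return c+d*(z-c[2])/d[2]
def yaw(pts,c):
    a=[np.arctan2(*(p-c)[1::-1]) for p in pts];r=[np.linalg.norm((p-c)[:2]) for p in pts]
    return np.degrees(a).round(1),np.round(r,4),np.degrees(np.angle(np.mean(np.exp(3j*np.array(a))))/3)
E
python3 - <<'E'
from h import *
np.set_printoptions(precision=4,suppress=True)
T=lambda x,y:px(x,y,305,175);S=lambda x,y:px(x,y,115,253)
F=lambda x,y:px(x,y,213,153);G=lambda x,y:px(x,y,199,165)
b=tri(T(225,149),S(187,73));print("boss",b)
f=tri(F(199,147),G(201,117.5));print("flange",f)
print("tips",tri(F(143,62),G(152,28)),tri(F(300,137),G(306,82)),tri(F(156,235),G(148,140)))
H=[T(156,75),T(291,151),T(161,229)]
h=[plane(x,.006) for x in H];c=plane(T(203,153),.012);print("disk",c,"holes mean",np.mean(h,0))
print(yaw(h,np.mean(h,0)))
s=[plane(x,.13) for x in (F(142,65),F(299,140),F(155,236))];print("disk f",plane(F(198.5,148.5),.117),"studs",np.mean(s,0));print(yaw(s,np.mean(s,0)))
E
```

```text
boss [ 0.4753 -0.2486  0.0638]
flange [ 0.5256 -0.0224  0.1203]
tips [ 0.5323 -0.021   0.1891] [ 0.5634 -0.0503  0.1806] [0.4781 0.0004 0.0651]
disk [ 0.4758 -0.2482  0.012 ] holes mean [ 0.4769 -0.2496  0.006 ]
(array([ 29.5, -90.7, 149.8]), array([0.0545, 0.054 , 0.0541]), np.float64(29.50471410818713))
disk f [ 0.5262 -0.0214  0.117 ] studs [ 0.5259 -0.0213  0.13  ]
(array([ 33.5, -87.2, 153. ]), array([0.0536, 0.0538, 0.0531]), np.float64(33.11789835470176))
```

Emit:
inch_along(offsets={"jaw":[0.07,0.07,0.07,0.07,0.07,0.07,0.07,0.07,0.07,0.07,0.07,0.07,0.07,0.07,0.07],"x":[0.015,0.05,0.085,0.12,0.155,0.19,0.225,0.26,0.295,0.325,0.342,0.35,0.35,0.35,0.35],"y":[-0.005,-0.017,-0.029,-0.041,-0.053,-0.065,-0.077,-0.088,-0.1,-0.11,-0.116,-0.1187,-0.1187,-0.1187,-0.1187],"z":[0.002,0.006,0.01,0.014,0.018,0.022,0.026,0.03,0.034,0.038,0.04,0.04,0.04,0.04,0.04],"rz":[0,0,0,0,0,0,0,0,0,0,0,0,0,0,0]})

```text
time: 1.35
position: [0.4744, -0.2495, 0.1914]
orientation: [3.141, 0.001, 0.376]
force: [0.7, 0.3, -0.7]
finger_gap: 0.07
finger_force: 0.0
```

```bash
python3 - <<'E'
from h import *
s=state();print(s['position'],s['orientation'],s['finger_gap'])
im=viewer.capture("wrist");cv2.imwrite("pics/w0.png",im)
p=viewer.camera_params("wrist")
from scipy.spatial.transform import Rotation as Ro
M=np.eye(4);M[:3,:3]=Ro.from_euler('xyz',s['orientation']).as_matrix();M[:3,3]=s['position'];M=M@p['tool_from_camera']
I=np.linalg.inv(M)
for P in ([.4756,-.2485,.06],[.4756,-.2485,.012]):
    q=I@np.r_[P,1];print(P,p['fx']*q[0]/q[2]+p['cx'],p['fy']*q[1]/q[2]+p['cy'])
E
```

```text
[ 0.47437504 -0.24948237  0.19141767] [3.14133253e+00 6.82766474e-04 3.76380210e-01] 0.06995346916168348
[0.4756, -0.2485, 0.06] 252.78244469908446 181.2013028204492
[0.4756, -0.2485, 0.012] 252.9752945334505 169.69671581564515
```

View pics/w0.png

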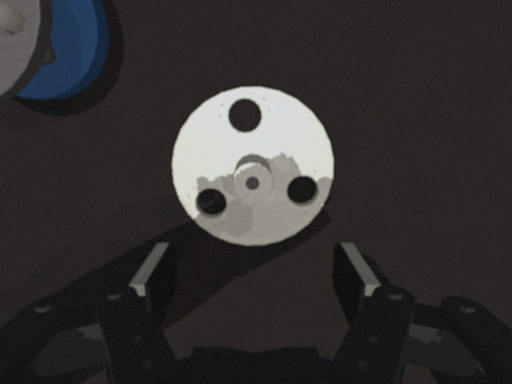

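The wrist view shows the boss bore at (252,183), predicted (253,181), so the estimate holds to about 1 mm. I'll go straight down and grip.

Emit:
inch_along(offsets={"jaw":[0.07,0.07,0.07,0.07,0.07,0.07,0.07,0.07,0.07,0.03,0.03,0.03,0.03,0.03,0.03,0.03],"x":[0,0,0,0,0,0,0,0,0,0,0,0,0,0,0,0],"y":[0,0,0,0,0,0,0,0,0,0,0,0,0,0,0,0],"z":[0.015,0.045,0.075,0.105,0.13,0.147,0.158,0.163,0.163,0.163,0.163,0.163,0.163,0.163,0.163,0.163],"rz":[0,0,0,0,0,0,0,0,0,0,0,0,0,0,0,0]})

```text
time: 2.73
position: [0.4763, -0.2489, 0.0305]
orientation: [3.14, -0.002, 0.378]
force: [-1.1, 2.2, 6.1]
finger_gap: 0.0345
finger_force: 60.7
```

The manual's scale: turns go in shares of 2 rad. Converting my numbers, -0.063 rad / 2 = -0.0315.

Emit:
inch_along(offsets={"jaw":[0.03,0.03,0.03,0.03,0.03,0.03,0.03,0.03,0.03,0.03,0.03,0.03,0.03,0.03,0.03,0.03,0.03,0.03,0.03,0.03],"x":[0,0,0,0,0,0,0,0.008,0.023,0.039,0.055,0.071,0.087,0.103,0.117,0.126,0.1306,0.1306,0.1306,0.1306],"y":[0,0,0,0,0,0,0,-0.012,-0.034,-0.057,-0.081,-0.105,-0.129,-0.152,-0.173,-0.187,-0.1926,-0.1926,-0.1926,-0.1926],"z":[-0.01,-0.03,-0.06,-0.09,-0.12,-0.145,-0.158,-0.16,-0.16,-0.16,-0.16,-0.16,-0.16,-0.16,-0.16,-0.16,-0.16,-0.16,-0.16,-0.16],"rz":[0,0,0,0,0,0,0,0,-0.005,-0.01,-0.015,-0.02,-0.025,-0.03,-0.0315,-0.0315,-0.0315,-0.0315,-0.0315,-0.0315]})

```text
time: 4.4
position: [0.5252, -0.0224, 0.1879]
orientation: [3.141, 0.001, 0.44]
force: [-0.3, 0.4, -5.6]
finger_gap: 0.0347
finger_force: 61.1
```

```bash
python3 - <<'E'
from h import *
t=viewer.capture("top");s=viewer.capture("scene")
st=state();print(st['position'],st['orientation'],st['force'])
f=lambda im,x,y,w,h:cv2.resize(im[y:y+h,x:x+w],(w*4,h*4),interpolation=cv2.INTER_CUBIC)
cv2.imwrite("pics/m1.png",np.hstack([f(t,213,138,100,110),f(s,199,120,100,110)]))
K,R,tv=cam("top")
E
```

```text
[ 0.52529796 -0.0225973   0.18814634] [3.14129419e+00 6.63669533e-04 4.39031661e-01] [ 0.15131335 -0.01009304 -5.85409088]
```

View pics/m1.png

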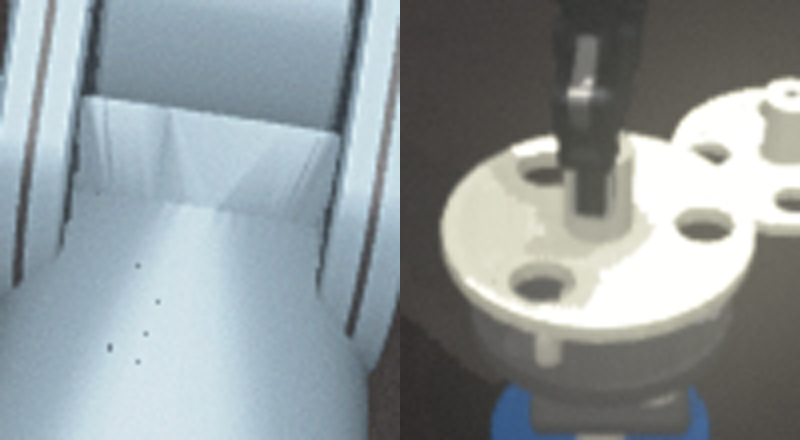

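The top view is blocked by the arm. The scene view shows the held plate level above the flange, with holes at crop (543,284), (705,223) and (545,172). I'll check the hole yaw and the stud positions from this same camera.

```bash
python3 - <<'E'
from h import *
np.set_printoptions(precision=4,suppress=True)
A=lambda x,y:px(x-400,y,199,120);G=lambda x,y:px(x-400,y-300,199,165)
for z in (.166,.171):
    h=[plane(A(*p),z,"scene") for p in ((543,284),(705,223),(545,172))];m=np.mean(h,0);print(z,m,yaw(h,m))
s=[plane(G(*p),.117,"scene") for p in ((548,482),(704,425),(552,366))];m=np.mean(s,0);print("stud base",m,yaw(s,m))
s=[plane(G(*p),.139,"scene") for p in ((548,440),(706,382),(552,327))];m=np.mean(s,0);print("stud tip",m,yaw(s,m))
print(plane(G(601,417.5),.117,"scene"))
E
```

```text
0.166 [ 0.5212 -0.0212  0.166 ] (array([-86.2,  35.5, 155.2]), array([0.0545, 0.0551, 0.0534]), np.float64(34.85914696832748))
0.171 [ 0.5248 -0.0265  0.171 ] (array([-86.2,  35.5, 155.2]), array([0.054 , 0.0546, 0.0529]), np.float64(34.859146968327465))
stud base [ 0.5253 -0.0234  0.117 ] (array([-86.9,  31.9, 152.9]), array([0.0538, 0.0543, 0.055 ]), np.float64(32.655102560072834))
stud tip [ 0.5214 -0.017   0.139 ] (array([-86.8,  33.5, 153.6]), array([0.0541, 0.0545, 0.0541]), np.float64(33.413262432286594))
[ 0.5227 -0.0199  0.117 ]
```

Yaw matches within about 1.5° and the centre within about 3 mm, well inside the 9 mm play. Lowering now.

Emit:
inch_along(offsets={"jaw":[0.03,0.03,0.03,0.03,0.03,0.03,0.03,0.03,0.03,0.03,0.03],"x":[0,0,0,0,0,0,0,0,0,0,0],"y":[0,0,0,0,0,0,0,0,0,0,0],"z":[0.005,0.012,0.018,0.023,0.028,0.033,0.037,0.039,0.041,0.041,0.041],"rz":[0,0,0,0,0,0,0,0,0,0,0]})

```text
time: 5.42
position: [0.5258, -0.0213, 0.1476]
orientation: [3.141, -0.001, 0.441]
force: [0.0, 0.2, -5.4]
finger_gap: 0.0343
finger_force: 61.1
```

Not in contact yet; continuing in small steps.

Emit:
inch_along(offsets={"jaw":[0.03,0.03,0.03,0.03],"x":[0,0,0,0],"y":[0,0,0,0],"z":[0.001,0.002,0.002,0.002],"rz":[0,0,0,0]})

```text
time: 5.75
position: [0.5259, -0.0214, 0.1475]
orientation: [3.14, -0.002, 0.441]
force: [-3.6, 0.7, 5.8]
finger_gap: 0.0343
finger_force: 62.1
```

Emit:
inch_along(offsets={"jaw":[0.03,0.03,0.03],"x":[0,0,0],"y":[0,0,0],"z":[0.001,0.001,0.001],"rz":[0,0,0]})

```text
time: 6.0
position: [0.526, -0.0214, 0.1475]
orientation: [3.14, -0.002, 0.441]
force: [-5.2, 0.2, 8.9]
finger_gap: 0.0343
finger_force: 62.7
```

Contact is at 0.117 m above the bench, which is flange height, so the plate is seated. Releasing and retreating.

Emit:
inch_along(offsets={"jaw":[0.07,0.07,0.07,0.07,0.07,0.07,0.07,0.07,0.07,0.07,0.07,0.07,0.07,0.07,0.07,0.07,0.07,0.07,0.07,0.07],"x":[0,0,0,0,0,0,0,0,0,0,0,-0.02,-0.05,-0.085,-0.12,-0.155,-0.18,-0.19,-0.19,-0.19],"y":[0,0,0,0,0,0,0,0,0,0,0,0,0,0,0,0,0,0,0,0],"z":[-0.001,-0.001,-0.001,-0.001,-0.001,-0.006,-0.02,-0.04,-0.065,-0.09,-0.11,-0.12,-0.12,-0.12,-0.12,-0.12,-0.12,-0.12,-0.12,-0.12],"rz":[0,0,0,0,0,0,0,0,0,0,0,0,0,0,0,0,0,0,0,0]})

```text
time: 7.67
position: [0.3543, -0.1026, 0.2647]
orientation: [3.141, -0.002, 0.44]
force: [0.2, -0.5, 0.3]
finger_gap: 0.0698
finger_force: 0.0
```

```bash
python3 - <<'E'
from h import *
t=viewer.capture("top");s=viewer.capture("scene")
f=lambda im,x,y,w,h:cv2.resize(im[y:y+h,x:x+w],(w*4,h*4),interpolation=cv2.INTER_CUBIC)
cv2.imwrite("pics/m2.png",np.hstack([f(t,213,138,100,110),f(s,199,130,100,110)]))
E
```

```text
(no output)
```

View pics/m2.png

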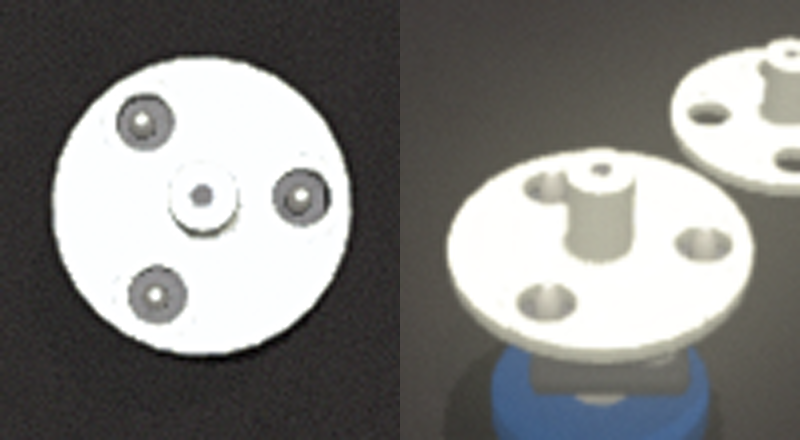

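The plate lies flat, with studs centred in all three holes at top crop (143,121), (301,196) and (156,294). The gripper is clear.

```bash
python3 -c "
from workcell import manip, viewer, state
print(manip.job_done())"
```

```text
the job is handed in; nothing more can be done
None
```

I fitted the three-hole plate flat on the flange, boss up, with all three studs through its holes, released it and handed the job in at about 8 s; the four-hole plate was not touched, and the hand-in printed no verdict.

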